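Clear the jammed coffee tin and refit the feeder cover

TASK

A coffee tin has jammed under the low front bridge of the tin feeder's chute: ease it back up the chute until it is free of the bridge, lift it out and set it down gently, flat with its lid up, in the blue reject tray. Then take the aluminium cover plate by its black bar and lower it over the feeder's two brass pins until it lies flush on both bridges, without dropping it on. Let go of everything and leave the other things on the table where they are.

Things in the scene. Friction and masses are not known exactly. Their poses are not given: they have to be found in the camera images.
- tin_center (a point): Centre of the jammed tin: red, brass lid, paper label, 90 (x, along the chute) x 56 (y) x 50 mm (z, lid up), 0.13-0.25 kg. Pitched 0.105 rad like the chute floor, perhaps skewed a little. Its lower (-x) 30 mm are under the front bridge with a few mm of room above; the rest is open from above. It is clear after 30-40 mm up the chute and then stays where it is left.
- feeder: The fixed white tin feeder; x runs horizontally up the chute, y across, z up; origin on the table, midway between its pins. Steel chute floor at z = 40 mm at x = 0, rising to +x at 0.105 rad, from x = -96 (shut gate) to +150. Side rails 10 mm above the floor, inner faces at y = +-34. Base x = -115 to 155, y = +-75.
- seat (a point): Midway between the feeder's pins, on the level bridge tops (112 mm above the table), where the plate's underside must rest; feeder axes. Upright brass pins at x = +-75 mm, y = 0, diameter 10, 20 tall, upper 9 mm tapering to 4.
- front_bridge (a point): Centre of the top of the front (lower) white bridge, feeder axes: 40 mm along x (feeder x = -100 to -60), 136 mm along y, 21 mm thick, on legs at y = +-58 to 68. The rear bridge is alike, at feeder x = 63 to 97 mm, its underside 9 mm below its top. Between them the chute is open from above for 123 mm.
- plate_center (a point): Centre of the cover plate: aluminium, 180 (x) x 100 (y) x 8 mm (z), 0.3 to 0.5 kg, two through holes 14 mm in diameter at x = -75 and +75 mm, y = 0. This point is half-way through its thickness, so 4 mm above the seat when flush. Starts flat on the table. It fits either way round.
- plate_handle (a point): Centre of the black grab bar on the cover plate: 80 mm along the plate's x, 16 mm wide (y), 14 mm high; 37 mm above plate_center, 26 mm of free space under the bar between its two end posts. The same axes as the plate. Grip it across its 16 mm width.
- tray: Blue reject tray, fixed, 190 (x) x 160 (y) x 25 mm high, walls and floor 5 mm thick, empty; origin at the centre of its underside, z up. Unlisted bystanders (loose cups, jars, plain red tins, up to 110 mm tall) stand within 0.40 m of the base, from x = 0.75 m on, and beyond 0.45 m to the sides; taller equipment stands behind those.
Not all that is in view belongs to the job. What is meant by the part that bears plate_center is not red, and is the larger of those in its own colour.

How it is judged (in metres and radians):
On the way, in this order (a step that is already met when the one before it is completed fails the run):
1. the tin is backed up the chute, while still lying in it, until its lower end is practically clear of the front bridge (x of tin_center in the frame of seat above -0.02 m and z of tin_center in the frame of seat below -0.02 m and horizontal distance between tin_center and seat below 0.08 m), for 0.05 s.
2. the tin rests flat in the reject tray, let go (x of tin_center in the frame of tray between -0.075 and 0.075 m and y of tin_center in the frame of tray between -0.06 and 0.06 m and z of tin_center in the frame of tray below 0.037 m and angle between tin_center's own z axis and vertical below 0.12 rad and linear speed of tin below 0.02 m/s and contact force between tin and the fingers below 0.1 N), for 0.2 s.
At the end, for the whole second after the job is handed in: Tin still in the tray, lid up, flat within 0.12 rad (centre within 75 mm in x, 60 mm in y of the tray's). Plate over both pins: centred within 4 mm, in line within 0.05 rad, level within 0.02 rad, underside within 2.5 mm of the seat. Both let go and at rest (all of step 2 and horizontal distance between plate_center and seat below 0.004 m and z of plate_center in the frame of seat between 0.001 and 0.0065 m and angle between the x axis of plate_center and the x axis of seat, either way round below 0.05 rad and angle between the z axis of plate_center and the z axis of seat, either way round below 0.02 rad and linear speed of plate below 0.02 m/s and contact force between plate and the fingers below 0.1 N); the robot touches nothing.
It fails at once if the cover plate is dropped onto the pins or bridges (faster than 0.3 m/s in the last 20 mm) (horizontal distance between plate_center and seat below 0.03 m and z of plate_center in the frame of seat below 0.024 m and linear speed of plate above 0.3 m/s).
It fails at once if the tin is dropped or thrown into the tray (faster than 0.6 m/s in the last 30 mm) (x of tin_center in the frame of tray between -0.09 and 0.09 m and y of tin_center in the frame of tray between -0.075 and 0.075 m and z of tin_center in the frame of tray below 0.06 m and linear speed of tin above 0.6 m/s).
It fails at once if another thing on the table is pushed more than 30 mm or knocked over (distance of any of cup, bean_bowl, jar, can, good_tin_a, good_tin_b, brush from where it was at the start of the episode above 0.03 m or angle between any of cup, bean_bowl, jar, can, good_tin_a, good_tin_b's own z axis and vertical above 0.5 rad).
It also fails if it takes over 69 s, if anything falls off the work surface, if the arm or the gripper's body presses on something with over 40 N, if the wrist force passes 120 N, or if a joint passes its speed limit or range.

ROBOT

A 6-joint arm with a two-finger parallel gripper is mounted at the origin on the work surface. World frame = base frame: x ahead of the robot, y to its left, z up, the work surface at z = 0. Lengths are in m, angles in degrees, forces in N, time in s.
With the tool pointing down it reaches from about 0.35 to 0.875 m from the base axis. Payload 4.2 kg.
Tool frame: the origin (TCP) lies on the centre line of the jaws, within the pads' length; the fingertips stand 25 mm ahead of it and the grasp point (between the pads) lies 6 mm ahead of it; z points along the fingers, y is the line along which they close (so a half turn about z gives the same grasp; the last joint's range is limited). The gripper opens to 87 mm and grips with 3 to 60 N. Pads are 19 mm wide; open, the fingers measure 117 mm over their backs; the gripper's body (75 mm by 190 mm) begins 51 mm behind the grasp point.
Start: joints at [-60.642, 22.042, 0.453, 0, -68.411, -14.817], TCP at [0.157, -0.605, 0.248] pointing down, gripper open.
Joint ranges: [-179.83, 179.83], [-69.29, 118.12], [-61.27, 80.66], [-181.25, 117.63], [-171.15, -9.14], [-177.46, 177.46]. Speed limits (degrees/s): [159.86, 159.86, 180, 180, 180, 180].

INTERFACE

Orientations are given as a 3x3 rotation matrix whose columns are the frame's x, y, z axes.
In Python, from station import r gives the robot as it stands.
- The arm moves only by the tool move_arm, never from a script. Its argument "series" is a list of rows, each an object with "grip": the opening, from 0 (shut) to 1 (fully open); "xyz": the shift along the tool's x, y, z in mm, a list of three; "angular": the turn, a rotation vector about the tool's x, y, z in rad, a list of three. A call has 1 to 10 rows; each row is the pose to reach, as a shift and turn from the pose commanded when the call began, along the tool's axes at that moment; what a row does not reach only later rows make up. A row lasts 1/10 s, in which the tool goes at most 50 mm and 8.59 degrees, less where a joint would pass 70% of its speed; a pose out of reach is approached as far as the arm can. A call with a gripper value outside its range is refused whole. The fingers move at their own pace and stop on an object; the grip force is fixed at half the most. Time passes only in rows, so rows that repeat a pose let the fingers close. It gives the time, the measured TCP pose, the force, the opening and the grip force at its end, in the units of the state.
- r.sense(): the state, without advancing time (a new reading comes with each control period).
- r.capture(name): name is "side" or "top"; returns a dict with "img" (420x560x3 uint8, red, green, blue), "camera_matrix" (3x3 intrinsics, pixels), "k1" (the pictures are not rectified: a ray, as slopes to the right and down, at radius r is drawn at 1 + k1 r^2 times it, then the intrinsics apply), "rvec" (rotation vector, rad) and "tvec" (3), from world to camera coordinates, as OpenCV has them. Camera axes: x right, y down, z forward; pixel columns grow to the right and rows downward; lengths in m; the calibration is good to about 2 mm. A picture is of the moment at which its call begins. There is no depth.
- r.finish_job(): hands the job in; it is judged then, once.
The state is a dict: "time_s": time; "joints": joint angles; "joint_velocities": joint speeds; "effort": joint torques, N m; "tcp_pos": TCP position; "ee_rot": TCP orientation; "wrist_force": force on the tool from outside, world axes, zero at the start; "moment": the same for the moment, N m; "gripper_width": opening from 0.0 (shut) to 1.0 (fully open); "gripper_force": force on a finger pad.
Only numpy, scipy, OpenCV 4.12 (cv2) and the standard library are available. Lean on these libraries where they do the work, as an engineer would, in place of code of your own. Each camera call takes 0.05 s, during which the arm holds its last target. There are 200 camera calls.

## Working session

There is one attempt and no reset: what is moved stays moved. The work goes in short steps, Python scripts to look and compute and a tool call to move; the robot and the scene stay as the last step left them, time stands still between calls to the robot, and variables do not carry over. Pictures are saved under pics/ and viewed, at most 10 in all, crops included, and the job is handed in when it is done.

Besides the shell and the picture viewer there is one more tool, called after "Emit:" as name(argument=value, ...) on one line, values as JSON. move_arm: Moves the arm, as the interface text tells. Its arguments: {"type":"object","properties":{"series":{"type":"array"}},"required":["series"]}

```bash
mkdir -p pics
python3 - <<'E'
from station import r
import cv2,pickle
for n in("top","side"):
    c=r.capture(n); pickle.dump(c,open(n+".pkl","wb")); cv2.imwrite(f"pics/{n}0.png",cv2.resize(c["img"][:,:,::-1],(800,600),interpolation=cv2.INTER_CUBIC))
    print(n,c["camera_matrix"],c["k1"],c["rvec"],c["tvec"])
s=r.sense();print(s)
E
```

```text
top [[464.57266348   0.         289.26601106]
 [  0.         464.57266348 210.95943092]
 [  0.           0.           1.        ]] -0.10090282780324777 [ 2.15443508 -2.09466557  0.19187778] [0.14855868 0.48829479 1.20394954]
side [[413.76182186   0.         276.60452597]
 [  0.         413.76182186 205.279704  ]
 [  0.           0.           1.        ]] 0.044048950233567884 [ 0.48111524 -2.7194605   1.15491183] [0.51121404 0.07186748 1.17728121]
{'time_s': 0.1, 'joints': array([-6.06428783e+01,  2.20859968e+01,  3.89267431e-01, -2.63068807e-02,
       -6.84113296e+01, -1.48153337e+01]), 'joint_velocities': array([-0.03233285, -0.03153463,  0.21854311,  0.02786884,  0.02848812,
        0.00644415]), 'effort': array([ 8.44784518e-05, -3.91689384e+01,  1.87935251e+01,  4.23189193e+00,
        1.34729323e-02, -7.26948315e-05]), 'tcp_pos': array([ 0.15682055, -0.60450921,  0.24658149]), 'ee_rot': array([[-9.68007257e-01, -2.50921593e-01, -5.52482266e-04],
       [-2.50922191e-01,  9.68005486e-01,  1.85305974e-03],
       [ 6.98331625e-05,  1.93240534e-03, -9.99998130e-01]]), 'wrist_force': array([ 0.3740681 , -0.32571697, -0.12236916]), 'moment': array([-0.00622873,  0.01036969, -0.01670303]), 'gripper_force': 0.0, 'gripper_width': 0.9960080434638238}
```

View pics/top0.png

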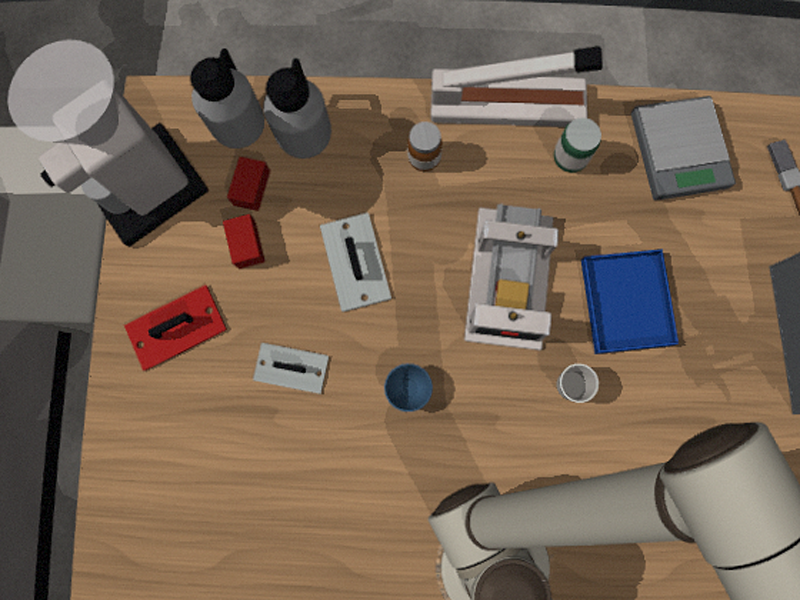

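View pics/side0.png

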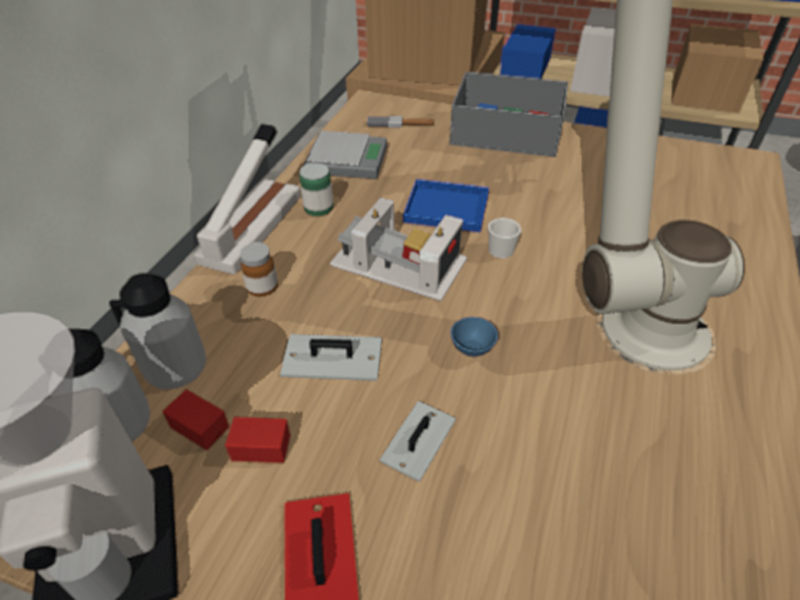

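Top view: the candidates for the plate are red (175,327), small aluminium (291,367) and large aluminium (356,262). The large aluminium one fits, because it is not red and is the larger of its colour. The feeder is at (512,278) and the tray at (630,302). I'll confirm the plate in enlarged crops.

Run:
```python
import cv2,pickle
for n,x,y,w,h,k in(("top",217,136,266,124,3),("side",189,119,165,155,3.8)):
    i=pickle.load(open(n+".pkl","rb"))["img"][y:y+h,x:x+w,::-1]
    cv2.imwrite(f"pics/{n}1.png",cv2.resize(i,None,fx=k,fy=k,interpolation=cv2.INTER_CUBIC))
```

```text
(no output)
```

View pics/top1.png

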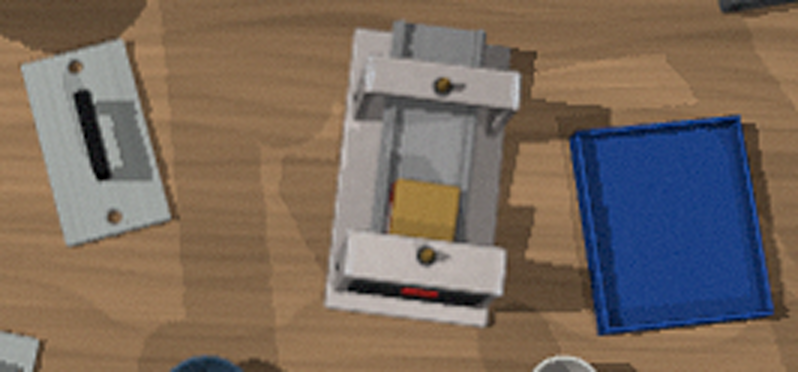

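View pics/side1.png

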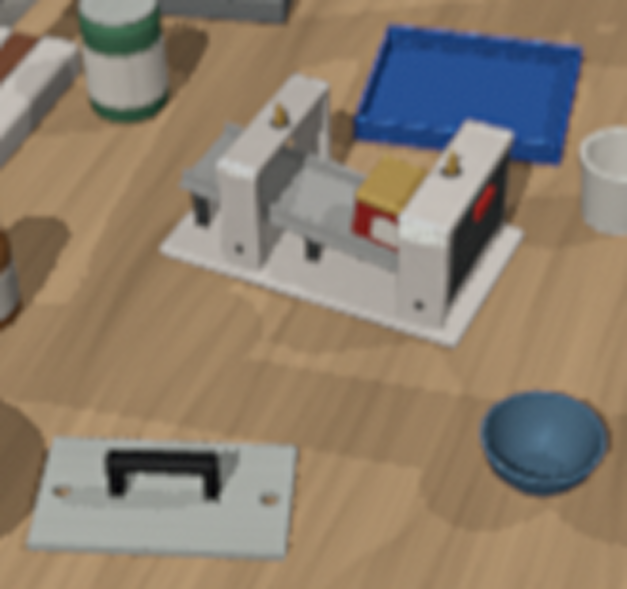

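```bash
cat > lib.py <<'E'
import cv2,pickle,numpy as np
from scipy.optimize import least_squares
from scipy.spatial.transform import Rotation as R
C={n:pickle.load(open(n+".pkl","rb")) for n in("top","side")}
def proj(n,P):
    c=C[n];return cv2.projectPoints(np.float64(P),c["rvec"],c["tvec"],c["camera_matrix"],np.array([c["k1"],0,0,0,0]))[0][:,0]
CROP={"top":(217,136,3),"side":(189,119,3.8)}
def raw(n,u,crop=CROP):
    x,y,k=crop[n];return (np.float64(u)+.5)/k-.5+[x,y]
def place(p,P): # x,y,yaw
    return R.from_euler("z",p[2]).apply(P)+[p[0],p[1],0]
def fit(obs,p0,place=place,crop=CROP):
    f=lambda p:np.concatenate([(proj(n,place(p,np.float64([o[0] for o in l])/1e3))-raw(n,[o[1] for o in l],crop)) for n,l in obs.items()]).ravel()
    s=least_squares(f,p0,loss="soft_l1",x_scale=[.01,.01,.05]); 
    print(np.round(s.x,4),"res px",np.round(f(s.x).reshape(-1,2),1).tolist());return s.x
def tinplace(F,pitch=.105):
    def g(p,P):
        q=R.from_euler("y",-pitch).apply(R.from_euler("z",p[2]).apply(P))
        c=np.array([p[0]-25e-3*np.sin(pitch),p[1],.040+p[0]*np.tan(pitch)+25e-3*np.cos(pitch)])
        return place(F,q+c)
    return g
E
cat > m.py <<'E'
from lib import *
print("feeder");F=fit({"top":[((75,0,122),(443,86)),((-75,0,122),(427,255)),((-60,68,112),(349,232)),((-60,-68,112),(507,248)),((-100,-68,112),(503,296)),((-100,68,112),(340,280)),((97,68,112),(368,57)),((97,-68,112),(522,71)),((63,-68,112),(518,109)),((63,68,112),(362,95))],
"side":[((75,0,122),(280,115)),((-75,0,122),(453,163)),((-60,68,112),(400,222)),((-100,68,112),(447,235)),((-100,-68,112),(513,133)),((-60,-68,112),(468,122)),((63,68,112),(256,177)),((97,68,112),(221,165)),((97,-68,112),(295,76)),((63,-68,112),(329,88))]},[.55,-.1,0])
print("plate");P=fit({"top":[((90,50,8),(23,66)),((90,-50,8),(124,39)),((-90,-50,8),(172,218)),((-90,50,8),(68,243)),((75,0,8),(75,67)),((-75,0,8),(114,216)),((0,0,48),(93,136))],
"side":[((90,-50,8),(58,437)),((-90,-50,8),(298,446)),((-90,50,8),(286,549)),((90,50,8),(30,544)),((75,0,8),(62,491)),((-75,0,8),(269,499))]},[.55,.2,0])
print("tray");T=fit({"top":[((95,80,25),(572,131)),((95,-80,25),(739,117)),((-95,-80,25),(774,315)),((-95,80,25),(600,334))],
"side":[((95,-80,25),(393,28)),((-95,-80,25),(582,46)),((-95,80,25),(560,152)),((95,80,25),(360,128))]},[.5,-.35,0])
print("tin");t=fit({"top":[((45,28,25),(397,180)),((45,-28,25),(461,186))],"side":[((45,-28,25),(382,158)),((45,28,25),(357,200))]},[-.07,0,0],tinplace(F))
c=tinplace(F)(t,np.zeros((1,3)))[0];print("tin world",c)
for d in(0,.03,.04,.05):print(d,"centre",tinplace(F)([t[0]+d,t[1],t[2]],np.zeros((1,3)))[0].round(4))
np.savez("m.npz",F=F,P=P,T=T,t=t)
E
python3 m.py
```

```text
feeder
[ 0.524  -0.0203 -0.0877] res px [[-0.4, -0.6], [-0.1, 0.2], [-0.8, -0.3], [-0.4, 0.4], [-0.3, -0.1], [0.7, -0.9], [-1.2, -0.9], [-0.8, 0.4], [-0.4, 0.3], [-0.5, -1.1], [0.5, -0.4], [0.5, -0.4], [0.5, -1.2], [1.0, -0.9], [0.7, -0.4], [0.3, -0.7], [0.2, -0.5], [-0.7, -0.3], [0.1, -0.8], [0.7, -1.4]]
plate
[0.5685 0.2798 0.2955] res px [[-1.0, -0.3], [-0.6, -0.3], [-0.3, -0.0], [-0.6, 1.0], [-0.0, -0.3], [0.2, 0.2], [-0.8, -2.1], [-0.3, -0.6], [0.1, -0.7], [0.4, 0.6], [0.0, -0.8], [0.7, -1.1], [0.9, -1.1]]
tray
[ 0.5018 -0.2546  0.1245] res px [[-0.2, 0.1], [-0.5, -0.3], [-1.1, 0.5], [0.3, 0.1], [-0.7, -1.3], [1.1, 0.1], [1.2, -1.4], [-1.5, -2.3]]
tin
[-0.0445 -0.0004  0.0336] res px [[-0.7, -0.0], [-0.7, -0.3], [0.8, -1.6], [0.3, -2.1]]
tin world [ 0.47701545 -0.01662156  0.06017198]
0 centre [ 0.477  -0.0166  0.0602]
0.03 centre [ 0.5069 -0.0193  0.0633]
0.04 centre [ 0.5169 -0.0201  0.0644]
0.05 centre [ 0.5268 -0.021   0.0654]
```

The crops confirm the large aluminium plate with its black bar and two holes (top crop 93,136; side crop 165,490). The tin's brass lid shows at top crop (428,208), the pins at (443,86) and (427,255), and the tray at (672,225). Fits agree to about 1 px.

```bash
cat > go.py <<'E'
# usage: go.py x y z(mm) yaw(deg) [pitch deg about yawed y] : prints shift/turn in tool axes from the measured pose
import sys,numpy as np
from station import r
from scipy.spatial.transform import Rotation as R
a=list(map(float,sys.argv[1:]))+[0]; s=r.sense()
E=R.from_matrix(s["ee_rot"]); base=R.from_matrix(np.diag([-1.,1,-1]))
G=R.from_euler("z",a[3],degrees=True)*R.from_euler("y",a[4],degrees=True)*base
print("tcp",s["tcp_pos"].round(4),"shift",E.inv().apply(np.array(a[:3])-s["tcp_pos"]*1e3).round(1),"turn",(E.inv()*G).as_rotvec().round(3),"t",round(s["time_s"],1),"w",round(s["gripper_width"],3),"F",s["wrist_force"].round(1),s["joints"].round(0))
E
python3 go.py 502 -18 220 -4
```

```text
tcp [ 0.1568 -0.6045  0.2466] shift [-481.3  481.1   27.5] turn [ 0.002 -0.     0.323] t 0.1 w 0.996 F [ 0.4 -0.3 -0.1] [-61.  22.   0.  -0. -68. -15.]
```

Emit:
move_arm(series=[{"grip": 1, "xyz": [-31, 31, 0], "angular": [0, 0, 0.03]}, {"grip": 1, "xyz": [-62, 62, 0], "angular": [0, 0, 0.06]}, {"grip": 1, "xyz": [-93, 93, 0], "angular": [0, 0, 0.1]}, {"grip": 1, "xyz": [-124, 124, 0], "angular": [0, 0, 0.13]}, {"grip": 1, "xyz": [-155, 155, 0], "angular": [0, 0, 0.16]}, {"grip": 1, "xyz": [-186, 186, 0], "angular": [0, 0, 0.2]}, {"grip": 1, "xyz": [-217, 217, 5], "angular": [0, 0, 0.23]}, {"grip": 1, "xyz": [-248, 248, 10], "angular": [0, 0, 0.26]}, {"grip": 1, "xyz": [-279, 279, 10], "angular": [0, 0, 0.29]}, {"grip": 1, "xyz": [-310, 310, 10], "angular": [0, 0, 0.323]}])

```text
time_s: 1.1
tcp_pos: [0.3794, -0.2253, 0.2373]
ee_rot: [[-0.998, 0.07, -0.0], [0.07, 0.998, 0.0], [0.0, 0.0, -1.0]]
wrist_force: [0.2, -1.2, -0.7]
gripper_width: 0.997
gripper_force: 0.0
```

```bash
python3 go.py 502 -18 220 -4
```

```text
tcp [ 0.3794 -0.2253  0.2373] shift [-107.7  215.4   17.3] turn [ 0.    -0.    -0.001] t 1.1 w 0.997 F [ 0.2 -1.2 -0.7] [ -9.   4. -25.  -0. -61. -85.]
```

Emit:
move_arm(series=[{"grip": 1, "xyz": [-20, 40, 4], "angular": [0, 0, 0]}, {"grip": 1, "xyz": [-40, 80, 8], "angular": [0, 0, 0]}, {"grip": 1, "xyz": [-60, 120, 12], "angular": [0, 0, 0]}, {"grip": 1, "xyz": [-80, 160, 15], "angular": [0, 0, 0]}, {"grip": 1, "xyz": [-100, 200, 17], "angular": [0, 0, 0]}, {"grip": 1, "xyz": [-107.7, 215.4, 17], "angular": [0, 0, 0]}, {"grip": 1, "xyz": [-107.7, 215.4, 17], "angular": [0, 0, 0]}, {"grip": 1, "xyz": [-107.7, 215.4, 17], "angular": [0, 0, 0]}, {"grip": 1, "xyz": [-107.7, 215.4, 17], "angular": [0, 0, 0]}])

```text
time_s: 2.0
tcp_pos: [0.5007, -0.0206, 0.2205]
ee_rot: [[-0.998, 0.07, -0.001], [0.07, 0.998, -0.0], [0.001, -0.0, -1.0]]
wrist_force: [0.5, -0.2, 1.3]
gripper_width: 1.0
gripper_force: 0.0
```

```bash
python3 go.py 502 -18 77 -4
```

```text
tcp [ 0.5007 -0.0206  0.2205] shift [ -1.2   2.7 143.5] turn [-0.    -0.001 -0.001] t 2.0 w 1.0 F [ 0.5 -0.2  1.3] [  16.   11.  -19.   -0.  -60. -110.]
```

Emit:
move_arm(series=[{"grip": 1, "xyz": [-1, 2, 30], "angular": [0, 0, 0]}, {"grip": 1, "xyz": [-1, 2, 60], "angular": [0, 0, 0]}, {"grip": 1, "xyz": [-1, 2, 90], "angular": [0, 0, 0]}, {"grip": 1, "xyz": [-1, 2, 110], "angular": [0, 0, 0]}, {"grip": 1, "xyz": [-1, 2, 110], "angular": [0, 0, 0]}, {"grip": 1, "xyz": [-1, 2, 110], "angular": [0, 0, 0]}])

```text
time_s: 2.6
tcp_pos: [0.5027, -0.0185, 0.1112]
ee_rot: [[-0.998, 0.07, 0.0], [0.07, 0.998, -0.0], [-0.0, -0.0, -1.0]]
wrist_force: [0.0, 0.5, 0.5]
gripper_width: 0.999
gripper_force: 0.0
```

```bash
python3 go.py 502 -18 77 -4
```

```text
tcp [ 0.5027 -0.0185  0.1112] shift [ 0.8  0.5 34.2] turn [-0.  0. -0.] t 2.6 w 0.999 F [0.  0.5 0.5] [  16.   19.  -27.    0.  -44. -110.]
```

Emit:
move_arm(series=[{"grip": 1, "xyz": [0, 0, 15], "angular": [0, 0, 0]}, {"grip": 1, "xyz": [0, 0, 28], "angular": [0, 0, 0]}, {"grip": 1, "xyz": [0, 0, 34], "angular": [0, 0, 0]}, {"grip": 0.72, "xyz": [0, 0, 34], "angular": [0, 0, 0]}, {"grip": 0.66, "xyz": [0, 0, 34], "angular": [0, 0, 0]}, {"grip": 0.5, "xyz": [0, 0, 34], "angular": [0, 0, 0]}, {"grip": 0.5, "xyz": [0, 0, 34], "angular": [0, 0, 0]}, {"grip": 0.5, "xyz": [0, 0, 34], "angular": [0, 0, 0]}, {"grip": 0.5, "xyz": [0, 0, 34], "angular": [0, 0, 0]}])

```text
time_s: 3.5
tcp_pos: [0.503, -0.0175, 0.077]
ee_rot: [[-0.998, 0.069, 0.001], [0.069, 0.998, 0.0], [-0.001, 0.0, -1.0]]
wrist_force: [-0.6, 1.2, 2.8]
gripper_width: 0.646
gripper_force: 29.6
```

```bash
python3 go.py 502 -18 77 -4; python3 go.py 543.7 -21.7 81.5 -5
```

```text
tcp [ 0.503  -0.0175  0.077 ] shift [ 0.9 -0.5  0. ] turn [0.    0.001 0.001] t 3.5 w 0.646 F [-0.6  1.2  2.8] [  17.   22.  -29.    0.  -39. -110.]
tcp [ 0.503  -0.0175  0.077 ] shift [-40.9  -1.3  -4.4] turn [0.    0.001 0.018] t 3.5 w 0.646 F [-0.6  1.2  2.8] [  17.   22.  -29.    0.  -39. -110.]
```

Emit:
move_arm(series=[{"grip": 0.5, "xyz": [-3, 0, -0.6], "angular": [0, 0, 0]}, {"grip": 0.5, "xyz": [-8, 0, -1.2], "angular": [0, 0, 0]}, {"grip": 0.5, "xyz": [-14, -0.3, -1.8], "angular": [0, 0, 0.01]}, {"grip": 0.5, "xyz": [-20, -0.5, -2.5], "angular": [0, 0, 0.01]}, {"grip": 0.5, "xyz": [-26, -0.7, -3.1], "angular": [0, 0, 0.01]}, {"grip": 0.5, "xyz": [-32, -1, -3.7], "angular": [0, 0, 0.02]}, {"grip": 0.5, "xyz": [-38, -1, -4.4], "angular": [0, 0, 0.02]}, {"grip": 0.5, "xyz": [-42, -1, -4.8], "angular": [0, 0, 0.02]}, {"grip": 0.5, "xyz": [-42, -1, -4.8], "angular": [0, 0, 0.02]}, {"grip": 0.5, "xyz": [-42, -1, -4.8], "angular": [0, 0, 0.02]}])

```text
time_s: 4.5
tcp_pos: [0.5448, -0.022, 0.0815]
ee_rot: [[-0.996, 0.089, -0.0], [0.089, 0.996, -0.001], [0.0, -0.001, -1.0]]
wrist_force: [-2.6, -2.0, 5.6]
gripper_width: 0.641
gripper_force: 29.5
```

```bash
python3 - <<'E'
from station import r
import cv2
o=[]
for n,(x,y,w,h) in{"top":(310,130,140,130),"side":(215,120,140,130)}.items():
    o.append(cv2.resize(r.capture(n)["img"][y:y+h,x:x+w,::-1],(400,371),interpolation=cv2.INTER_CUBIC))
cv2.imwrite("pics/a.png",cv2.hconcat(o))
E
python3 go.py 543.7 -21.7 230 -5
```

```text
tcp [ 0.5448 -0.022   0.0815] shift [ 1.100e+00  1.000e-01 -1.485e+02] turn [-0.001  0.    -0.002] t 4.6 w 0.644 F [-2.  -2.5  4. ] [  15.   25.  -23.    0.  -43. -110.]
```

View pics/a.png

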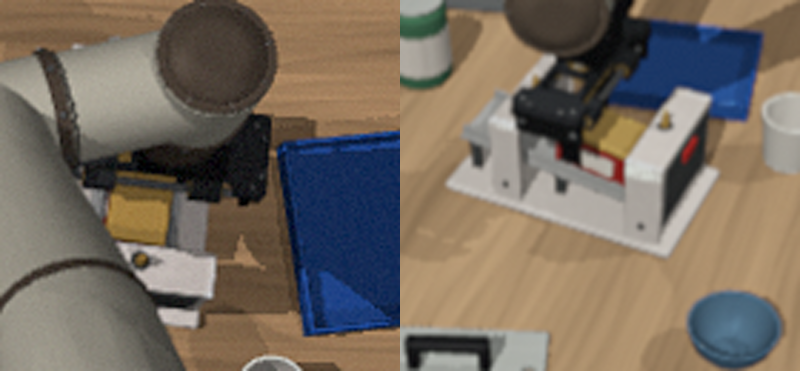

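Top crop: the lid lies at (140,215), just clear of the front bridge edge at y≈245. The side crop shows a gap between the tin and the bridge near (630,160). I'll go a little further up, then lift.

Emit:
move_arm(series=[{"grip": 0.5, "xyz": [-3, 0, -1], "angular": [0, 0, 0]}, {"grip": 0.5, "xyz": [-4, 0, -4], "angular": [0, 0, 0]}, {"grip": 0.5, "xyz": [-4, 0, -12], "angular": [0, 0, 0]}, {"grip": 0.5, "xyz": [-4, 0, -25], "angular": [0, 0, 0]}, {"grip": 0.5, "xyz": [-4, 0, -45], "angular": [0, 0, 0]}, {"grip": 0.5, "xyz": [-4, 0, -75], "angular": [0, 0, 0]}, {"grip": 0.5, "xyz": [-4, 0, -105], "angular": [0, 0, 0]}, {"grip": 0.5, "xyz": [-4, 0, -130], "angular": [0, 0, 0]}, {"grip": 0.5, "xyz": [-4, 0, -145], "angular": [0, 0, 0]}, {"grip": 0.5, "xyz": [-4, 0, -145], "angular": [0, 0, 0]}])

```text
time_s: 5.6
tcp_pos: [0.55, -0.0215, 0.2293]
ee_rot: [[-0.996, 0.089, 0.007], [0.089, 0.996, 0.001], [-0.006, 0.002, -1.0]]
wrist_force: [1.3, 1.2, -1.9]
gripper_width: 0.643
gripper_force: 29.6
```

```bash
python3 go.py 529 -251 226 7 6
```

```text
tcp [ 0.55   -0.0215  0.2293] shift [   0.6 -230.4    2.8] turn [ 0.012  0.111 -0.211] t 5.6 w 0.643 F [ 1.3  1.2 -1.9] [  15.   15.  -12.    0.  -62. -110.]
```

Emit:
move_arm(series=[{"grip": 0.5, "xyz": [0, -15, 0], "angular": [0, 0.01, -0.02]}, {"grip": 0.5, "xyz": [0, -45, 0], "angular": [0, 0.03, -0.04]}, {"grip": 0.5, "xyz": [0, -80, 0], "angular": [0, 0.04, -0.07]}, {"grip": 0.5, "xyz": [0, -115, 0], "angular": [0.01, 0.06, -0.11]}, {"grip": 0.5, "xyz": [0, -150, 0], "angular": [0.01, 0.08, -0.15]}, {"grip": 0.5, "xyz": [0, -185, 0], "angular": [0.01, 0.1, -0.18]}, {"grip": 0.5, "xyz": [0, -215, 0], "angular": [0.012, 0.111, -0.2]}, {"grip": 0.5, "xyz": [0, -230, 3], "angular": [0.012, 0.111, -0.211]}, {"grip": 0.5, "xyz": [0, -230, 3], "angular": [0.012, 0.111, -0.211]}, {"grip": 0.5, "xyz": [0, -230, 3], "angular": [0.012, 0.111, -0.211]}])

```text
time_s: 6.6
tcp_pos: [0.5275, -0.2509, 0.222]
ee_rot: [[-0.986, -0.121, -0.112], [-0.12, 0.993, -0.013], [0.113, 0.001, -0.994]]
wrist_force: [0.3, 0.0, -2.4]
gripper_width: 0.645
gripper_force: 29.6
```

```bash
python3 - <<'E'
from station import r
import cv2
o=[]
for n,(x,y,w,h) in{"top":(370,130,140,130),"side":(245,60,140,130)}.items():
    o.append(cv2.resize(r.capture(n)["img"][y:y+h,x:x+w,::-1],(400,371),interpolation=cv2.INTER_CUBIC))
cv2.imwrite("pics/b.png",cv2.hconcat(o))
E
python3 go.py 529 -251 90 7 6
```

```text
tcp [ 0.528  -0.2503  0.2229] shift [-15.8  -0.9 131.9] turn [ 0.    -0.007  0.   ] t 6.7 w 0.645 F [-0.  -0.3 -2.9] [ -9.  22.  -5.   2. -70. -75.]
```

View pics/b.png

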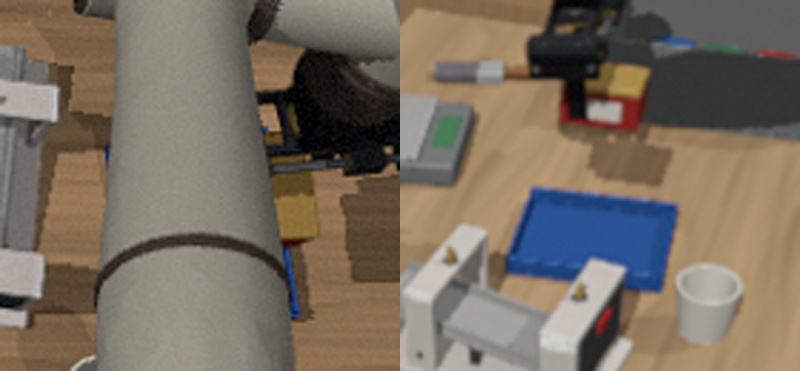

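The tin hangs nearly level in the jaws (side crop 605,100), with the tray below it (590,235). Lowering now.

Emit:
move_arm(series=[{"grip": 0.5, "xyz": [-3, -0.9, 25], "angular": [0, -0.007, 0]}, {"grip": 0.5, "xyz": [-7, -0.9, 55], "angular": [0, -0.007, 0]}, {"grip": 0.5, "xyz": [-10, -0.9, 85], "angular": [0, -0.007, 0]}, {"grip": 0.5, "xyz": [-13.5, -0.9, 115], "angular": [0, -0.007, 0]}, {"grip": 0.5, "xyz": [-16.5, -0.9, 140], "angular": [0, -0.007, 0]}, {"grip": 0.5, "xyz": [-18.5, -0.9, 155], "angular": [0, -0.007, 0]}, {"grip": 0.5, "xyz": [-19.3, -0.9, 163], "angular": [0, -0.007, 0]}, {"grip": 0.5, "xyz": [-19.8, -0.9, 167], "angular": [0, -0.007, 0]}, {"grip": 0.5, "xyz": [-20, -0.9, 169], "angular": [0, -0.007, 0]}, {"grip": 0.5, "xyz": [-20, -0.9, 169], "angular": [0, -0.007, 0]}])

```text
time_s: 7.7
tcp_pos: [0.5297, -0.2517, 0.0539]
ee_rot: [[-0.987, -0.122, -0.102], [-0.121, 0.993, -0.013], [0.103, -0.001, -0.995]]
wrist_force: [-0.0, -0.6, -2.0]
gripper_width: 0.645
gripper_force: 29.6
```

```bash
python3 go.py 529 -251 45 7 6
```

```text
tcp [ 0.5297 -0.2517  0.0539] shift [-0.3  0.8  8.9] turn [-0.001  0.002  0.   ] t 7.7 w 0.645 F [-0.  -0.6 -2. ] [ -9.  32. -15.   2. -48. -76.]
```

Emit:
move_arm(series=[{"grip": 0.5, "xyz": [-0.2, 0.5, 2], "angular": [0, 0, 0]}, {"grip": 0.5, "xyz": [-0.4, 0.5, 4], "angular": [0, 0, 0]}, {"grip": 0.5, "xyz": [-0.6, 0.5, 6], "angular": [0, 0, 0]}, {"grip": 0.5, "xyz": [-0.6, 0.5, 7], "angular": [0, 0, 0]}, {"grip": 0.5, "xyz": [-0.6, 0.5, 7], "angular": [0, 0, 0]}])

```text
time_s: 8.2
tcp_pos: [0.5288, -0.2514, 0.046]
ee_rot: [[-0.987, -0.122, -0.104], [-0.121, 0.993, -0.013], [0.105, -0.0, -0.995]]
wrist_force: [0.8, -0.7, -2.6]
gripper_width: 0.645
gripper_force: 29.6
```

Emit:
move_arm(series=[{"grip": 0.5, "xyz": [-0.1, 0, 1], "angular": [0, 0, 0]}, {"grip": 0.5, "xyz": [-0.2, 0, 2], "angular": [0, 0, 0]}, {"grip": 0.5, "xyz": [-0.2, 0, 2], "angular": [0, 0, 0]}])

```text
time_s: 8.5
tcp_pos: [0.5291, -0.2514, 0.0445]
ee_rot: [[-0.987, -0.122, -0.103], [-0.121, 0.993, -0.013], [0.104, -0.0, -0.995]]
wrist_force: [-0.2, 0.9, 0.5]
gripper_width: 0.647
gripper_force: 29.6
```

Emit:
move_arm(series=[{"grip": 0.5, "xyz": [-0.1, 0, 1], "angular": [0, 0, 0]}, {"grip": 0.5, "xyz": [-0.1, 0, 1.5], "angular": [0, 0, 0]}, {"grip": 0.5, "xyz": [-0.1, 0, 1.5], "angular": [0, 0, 0]}])

```text
time_s: 8.8
tcp_pos: [0.5291, -0.2514, 0.0444]
ee_rot: [[-0.987, -0.122, -0.103], [-0.121, 0.993, -0.013], [0.104, -0.001, -0.995]]
wrist_force: [-1.6, 1.3, 7.7]
gripper_width: 0.646
gripper_force: 29.6
```

In contact with the tray floor. Opening, waiting, then lifting clear.

Emit:
move_arm(series=[{"grip": 0.67, "xyz": [0, 0, 0], "angular": [0, 0, 0]}, {"grip": 0.72, "xyz": [0, 0, 0], "angular": [0, 0, 0]}, {"grip": 0.85, "xyz": [0, 0, 0], "angular": [0, 0, 0]}, {"grip": 0.9, "xyz": [0, 0, 0], "angular": [0, 0, 0]}, {"grip": 0.9, "xyz": [0, 0, -1], "angular": [0, 0, 0]}, {"grip": 0.9, "xyz": [0, 0, -15], "angular": [0, 0, 0]}, {"grip": 0.9, "xyz": [2, 0, -40], "angular": [0, 0, 0]}, {"grip": 0.9, "xyz": [5, 0, -80], "angular": [0, 0, 0]}, {"grip": 0.9, "xyz": [10, 0, -125], "angular": [0, 0, 0]}, {"grip": 0.9, "xyz": [18, 0, -175], "angular": [0, 0, 0]}])

```text
time_s: 9.8
tcp_pos: [0.5288, -0.2511, 0.2188]
ee_rot: [[-0.987, -0.122, -0.105], [-0.121, 0.993, -0.012], [0.106, 0.0, -0.994]]
wrist_force: [0.9, -0.2, -0.9]
gripper_width: 0.897
gripper_force: 0.0
```

```bash
python3 go.py 568 280 230 16.9; python3 -c "
from station import r;from scipy.spatial.transform import Rotation as R;s=r.sense();print(s['joints'])"
```

```text
tcp [ 0.5288 -0.2511  0.2188] shift [-101.9  522.3  -21.9] turn [ 0.01  -0.106 -0.173] t 9.8 w 0.897 F [ 0.9 -0.2 -0.9] [ -9.  22.  -5.   2. -69. -75.]
[ -8.74975587  21.9328696   -4.88470932   1.73981374 -69.06865393
 -74.95397157]
```

Emit:
move_arm(series=[{"grip": 0.9, "xyz": [-5, 30, -5], "angular": [0, -0.02, -0.02]}, {"grip": 0.9, "xyz": [-13, 70, -10], "angular": [0, -0.04, -0.04]}, {"grip": 0.9, "xyz": [-21, 112, -14], "angular": [0, -0.06, -0.06]}, {"grip": 0.9, "xyz": [-30, 155, -18], "angular": [0, -0.08, -0.08]}, {"grip": 0.9, "xyz": [-38, 198, -20], "angular": [0, -0.1, -0.1]}, {"grip": 0.9, "xyz": [-47, 240, -22], "angular": [0.01, -0.106, -0.12]}, {"grip": 0.8, "xyz": [-55, 282, -22], "angular": [0.01, -0.106, -0.14]}, {"grip": 0.7, "xyz": [-63, 324, -22], "angular": [0.01, -0.106, -0.16]}, {"grip": 0.6, "xyz": [-71, 366, -22], "angular": [0.01, -0.106, -0.173]}, {"grip": 0.6, "xyz": [-79, 408, -22], "angular": [0.01, -0.106, -0.173]}])

```text
time_s: 10.8
tcp_pos: [0.5596, 0.1653, 0.2315]
ee_rot: [[-0.957, -0.291, 0.002], [-0.291, 0.957, -0.001], [-0.002, -0.001, -1.0]]
wrist_force: [1.4, 0.4, 0.3]
gripper_width: 0.644
gripper_force: 0.0
```

```bash
python3 go.py 568.5 280 180 16.9
```

```text
tcp [0.5596 0.1653 0.2315] shift [-41.9 107.2  51.5] turn [-0.001  0.002  0.001] t 10.8 w 0.644 F [1.4 0.4 0.3] [  32.   19.   -7.    0.  -64. -106.]
```

Emit:
move_arm(series=[{"grip": 0.6, "xyz": [-15, 38, 10], "angular": [0, 0, 0]}, {"grip": 0.6, "xyz": [-30, 75, 20], "angular": [0, 0, 0]}, {"grip": 0.6, "xyz": [-40, 102, 35], "angular": [0, 0, 0]}, {"grip": 0.6, "xyz": [-42, 107, 60], "angular": [0, 0, 0]}, {"grip": 0.6, "xyz": [-42, 107, 100], "angular": [0, 0, 0]}, {"grip": 0.6, "xyz": [-42, 107, 125], "angular": [0, 0, 0]}, {"grip": 0.6, "xyz": [-42, 107, 130], "angular": [0, 0, 0]}, {"grip": 0.6, "xyz": [-42, 107, 130], "angular": [0, 0, 0]}, {"grip": 0.6, "xyz": [-42, 107, 130], "angular": [0, 0, 0]}])

```text
time_s: 11.7
tcp_pos: [0.5703, 0.2786, 0.1031]
ee_rot: [[-0.957, -0.291, 0.005], [-0.291, 0.957, 0.001], [-0.005, -0.001, -1.0]]
wrist_force: [-0.6, -0.3, 0.2]
gripper_width: 0.597
gripper_force: 0.0
```

```bash
python3 - <<'E'
from station import r
import cv2,pickle
o=[]
for n,(x,y,w,h) in{"top":(210,130,140,130),"side":(180,140,140,130)}.items():
    c=r.capture(n);pickle.dump(c,open(n+"c.pkl","wb"))
    o.append(cv2.resize(c["img"][y:y+h,x:x+w,::-1],(400,371),interpolation=cv2.INTER_CUBIC))
cv2.imwrite("pics/c.png",cv2.hconcat(o))
i=pickle.load(open("sidec.pkl","rb"))["img"]
E
python3 go.py 568.5 280 47 16.9
```

```text
tcp [0.5702 0.2786 0.1035] shift [ 1.5  1.8 56.5] turn [-0.     0.005  0.   ] t 11.8 w 0.6 F [-0.7  0.4  0.3] [  41.   30.   -9.    0.  -51. -114.]
```

View pics/c.png

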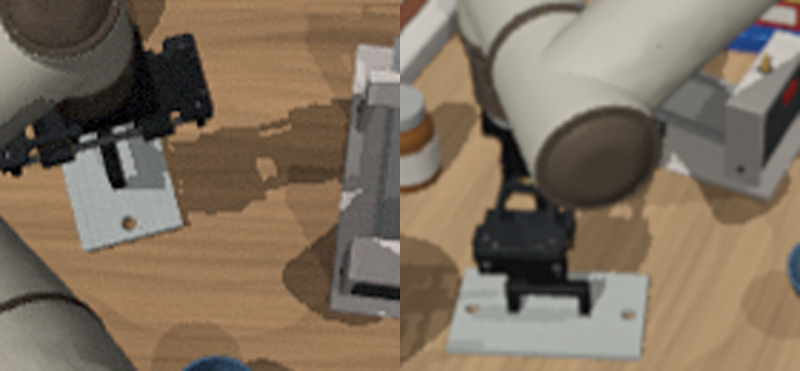

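The jaws straddle the plate's bar: bar at (118,165) in the top crop and (548,290) in the side crop, plate not disturbed. Descending and gripping.

Emit:
move_arm(series=[{"grip": 0.6, "xyz": [1, 1.5, 20], "angular": [0, 0.003, 0]}, {"grip": 0.6, "xyz": [1, 1.5, 40], "angular": [0, 0.004, 0]}, {"grip": 0.6, "xyz": [1, 1.5, 52], "angular": [0, 0.004, 0]}, {"grip": 0.6, "xyz": [1, 1.5, 56.5], "angular": [0, 0.004, 0]}, {"grip": 0.4, "xyz": [1, 1.5, 56.5], "angular": [0, 0.004, 0]}, {"grip": 0.25, "xyz": [1, 1.5, 56.5], "angular": [0, 0.004, 0]}, {"grip": 0.1, "xyz": [1, 1.5, 56.5], "angular": [0, 0.004, 0]}, {"grip": 0.1, "xyz": [1, 1.5, 56.5], "angular": [0, 0.004, 0]}, {"grip": 0.1, "xyz": [1, 1.5, 56.5], "angular": [0, 0.004, 0]}, {"grip": 0.1, "xyz": [1, 1.5, 56.5], "angular": [0, 0.004, 0]}])

```text
time_s: 12.8
tcp_pos: [0.5681, 0.2796, 0.0454]
ee_rot: [[-0.957, -0.291, -0.001], [-0.291, 0.957, -0.001], [0.001, -0.001, -1.0]]
wrist_force: [-0.3, 0.9, 1.3]
gripper_width: 0.178
gripper_force: 30.0
```

```bash
python3 go.py 568.5 280 47 16.9
```

```text
tcp [0.5681 0.2796 0.0454] shift [-0.5  0.3 -1.6] turn [-0.001 -0.001  0.   ] t 12.8 w 0.178 F [-0.3  0.9  1.3] [  41.   34.  -11.    0.  -45. -114.]
```

Emit:
move_arm(series=[{"grip": 0.1, "xyz": [0, 0, -10], "angular": [0, 0, 0]}, {"grip": 0.1, "xyz": [0, 0, -35], "angular": [0, 0, 0]}, {"grip": 0.1, "xyz": [0, 0, -70], "angular": [0, 0, 0]}, {"grip": 0.1, "xyz": [0, 0, -105], "angular": [0, 0, 0]}, {"grip": 0.1, "xyz": [0, 0, -140], "angular": [0, 0, 0]}, {"grip": 0.1, "xyz": [0, 0, -160], "angular": [0, 0, 0]}, {"grip": 0.1, "xyz": [0, 0, -165], "angular": [0, 0, 0]}, {"grip": 0.1, "xyz": [0, 0, -165], "angular": [0, 0, 0]}])

```text
time_s: 13.6
tcp_pos: [0.5677, 0.2792, 0.2098]
ee_rot: [[-0.957, -0.291, -0.002], [-0.291, 0.957, -0.002], [0.003, -0.001, -1.0]]
wrist_force: [0.4, 0.1, -3.3]
gripper_width: 0.178
gripper_force: 30.0
```

```bash
python3 go.py 524 -20.3 205 -5.02
```

```text
tcp [0.5677 0.2792 0.2098] shift [ 128.8 -273.9    5.4] turn [-0.001 -0.003  0.382] t 13.6 w 0.178 F [ 0.4  0.1 -3.3] [  41.   24.   -1.   -0.  -64. -114.]
```

Emit:
move_arm(series=[{"grip": 0.1, "xyz": [8, -17, 0], "angular": [0, 0, 0.02]}, {"grip": 0.1, "xyz": [24, -50, 0], "angular": [0, 0, 0.07]}, {"grip": 0.1, "xyz": [40, -85, 0], "angular": [0, 0, 0.12]}, {"grip": 0.1, "xyz": [56, -120, 0], "angular": [0, 0, 0.17]}, {"grip": 0.1, "xyz": [72, -155, 0], "angular": [0, 0, 0.22]}, {"grip": 0.1, "xyz": [88, -190, 0], "angular": [0, -0.001, 0.27]}, {"grip": 0.1, "xyz": [104, -222, 0], "angular": [0, -0.002, 0.32]}, {"grip": 0.1, "xyz": [118, -250, 2], "angular": [0, -0.003, 0.36]}, {"grip": 0.1, "xyz": [127, -270, 4], "angular": [0, -0.003, 0.38]}, {"grip": 0.1, "xyz": [128.8, -273.9, 5], "angular": [0, -0.003, 0.382]}])

```text
time_s: 14.6
tcp_pos: [0.5221, -0.0229, 0.2035]
ee_rot: [[-0.996, 0.091, -0.004], [0.091, 0.996, -0.003], [0.004, -0.003, -1.0]]
wrist_force: [-0.3, -0.2, -3.2]
gripper_width: 0.182
gripper_force: 30.0
```

Emit:
move_arm(series=[{"grip": 0.1, "xyz": [0, 0, 0], "angular": [0, 0, 0]}, {"grip": 0.1, "xyz": [0, 0, 0], "angular": [0, 0, 0]}, {"grip": 0.1, "xyz": [0, 0, 0], "angular": [0, 0, 0]}, {"grip": 0.1, "xyz": [0, 0, 0], "angular": [0, 0, 0]}])

```text
time_s: 15.0
tcp_pos: [0.5248, -0.0193, 0.2054]
ee_rot: [[-0.996, 0.085, 0.001], [0.085, 0.996, -0.002], [-0.001, -0.002, -1.0]]
wrist_force: [-0.3, 0.3, -2.4]
gripper_width: 0.182
gripper_force: 30.0
```

```bash
python3 - <<'E'
from station import r
import cv2,pickle
o=[]
for n,(x,y,w,h) in{"top":(310,130,100,150),"side":(225,105,100,150)}.items():
    c=r.capture(n);pickle.dump(c,open(n+"d.pkl","wb"))
    o.append(cv2.resize(c["img"][y:y+h,x:x+w,::-1],None,fx=4,fy=4,interpolation=cv2.INTER_CUBIC))
cv2.imwrite("pics/d.png",cv2.hconcat(o))
E
python3 go.py 524 -20.3 195 -5.02
```

```text
tcp [ 0.5247 -0.0195  0.2055] shift [ 0.7 -0.9 10.5] turn [-0.001  0.001  0.002] t 15.1 w 0.183 F [ 0.3 -0.  -3.1] [  16.   14.  -17.    0.  -58. -111.]
```

View pics/d.png

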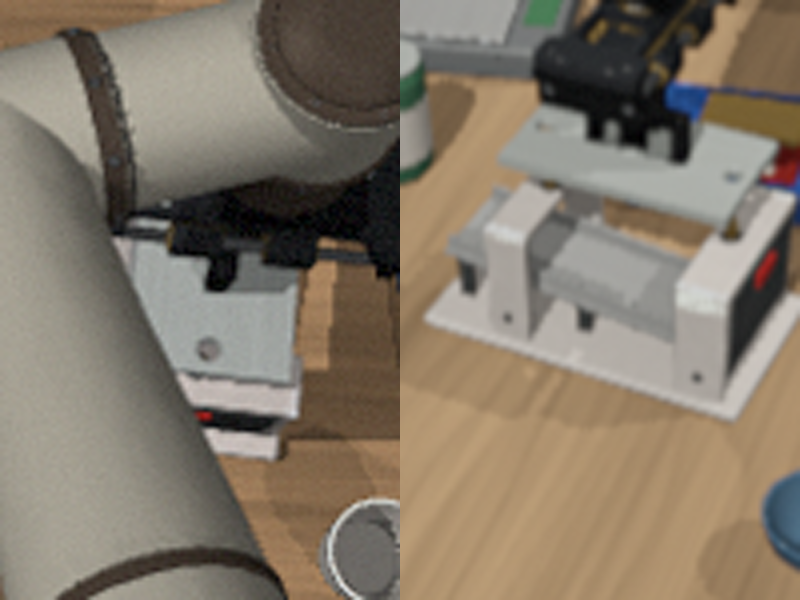

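The plate is held level above the feeder, with its front hole at (208,349) in the top crop and (733,177) in the side crop. A pin shows below at (733,228). I'll fit the plate against the feeder.

Run:
```python
from lib import *
F=np.load("m.npz")["F"];CR={"top":(310,130,4),"side":(225,105,4)}
z=205.5-41.4+4
print("plate all");fit({"top":[((-75,0,z),(208,349)),((-90,-50,z),(294,383))],"side":[((90,-50,z),(128,107)),((-90,-50,z),(379,146)),((-90,50,z),(322,219)),((90,50,z),(99,159)),((-75,0,z),(333,177)),((75,0,z),(145,126))]},F,crop=CR)
print("holes only");fit({"top":[((-75,0,z),(208,349))],"side":[((-75,0,z),(333,177)),((75,0,z),(145,126))]},F,crop=CR)
print("pins only");fit({"top":[((75,0,122),(443,86)),((-75,0,122),(427,255))],"side":[((75,0,122),(280,115)),((-75,0,122),(453,163))]},F)
# expected front hole pixels if plate is at nominal F
```

```text
plate all
[ 0.5266 -0.0174 -0.056 ] res px [[-0.2, -0.1], [-1.5, -0.8], [6.6, -4.5], [-0.4, -1.1], [1.8, -0.0], [-0.6, 0.2], [0.3, -0.7], [-0.1, 0.5]]
holes only
[ 0.5268 -0.0184 -0.0725] res px [[-0.3, -0.2], [0.2, -0.6], [0.1, 0.1]]
pins only
[ 0.5243 -0.0203 -0.0926] res px [[-0.3, -0.7], [-0.3, 0.1], [0.5, -0.5], [0.4, -0.4]]
```

Emit:
move_arm(series=[{"grip": 0.1, "xyz": [1.4, -1.3, 5], "angular": [0, 0, 0.008]}, {"grip": 0.1, "xyz": [1.4, -1.3, 10], "angular": [0, 0, 0.008]}, {"grip": 0.1, "xyz": [1.4, -1.3, 15], "angular": [0, 0, 0.008]}, {"grip": 0.1, "xyz": [1.4, -1.3, 20], "angular": [0, 0, 0.008]}, {"grip": 0.1, "xyz": [1.4, -1.3, 25], "angular": [0, 0, 0.008]}, {"grip": 0.1, "xyz": [1.4, -1.3, 29], "angular": [0, 0, 0.008]}, {"grip": 0.1, "xyz": [1.4, -1.3, 31], "angular": [0, 0, 0.008]}, {"grip": 0.1, "xyz": [1.4, -1.3, 33], "angular": [0, 0, 0.008]}, {"grip": 0.1, "xyz": [1.4, -1.3, 33], "angular": [0, 0, 0.008]}, {"grip": 0.1, "xyz": [1.4, -1.3, 33], "angular": [0, 0, 0.008]}])

```text
time_s: 16.1
tcp_pos: [0.5233, -0.0213, 0.1727]
ee_rot: [[-0.996, 0.095, 0.001], [0.095, 0.996, -0.002], [-0.002, -0.001, -1.0]]
wrist_force: [-0.7, 1.2, -3.6]
gripper_width: 0.178
gripper_force: 30.0
```

```bash
python3 - <<'E'
from station import r
import cv2,pickle
o=[]
for n,(x,y,w,h) in{"top":(335,190,50,75),"side":(240,120,88,75)}.items():
    c=r.capture(n);pickle.dump(c,open(n+"d.pkl","wb"))
    o.append(cv2.resize(c["img"][y:y+h,x:x+w,::-1],None,fx=5.7,fy=5.7,interpolation=cv2.INTER_CUBIC))
cv2.imwrite("pics/e.png",cv2.hconcat(o))
E
python3 go.py 524 -20.3 157.4 -5.02
```

```text
tcp [ 0.5233 -0.0213  0.1728] shift [-0.5  1.1 15.4] turn [-0.001  0.002 -0.007] t 16.2 w 0.177 F [-0.5  1.  -4. ] [  15.   16.  -20.    0.  -54. -111.]
```

View pics/e.png

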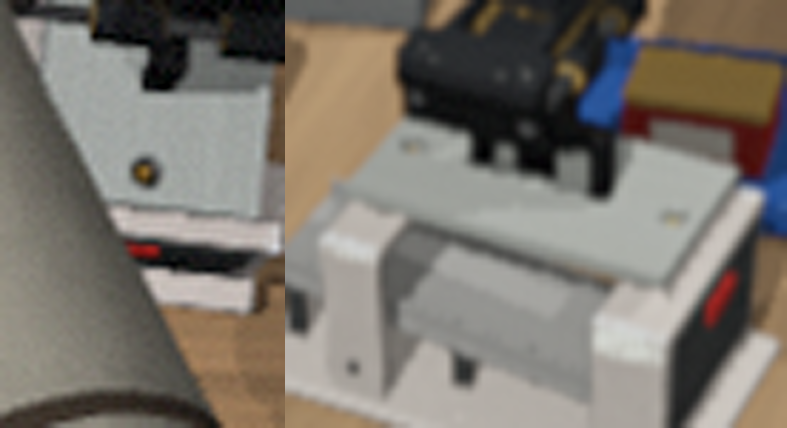

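The front pin tip is centred in its hole (top crop 145,172). Both holes look alike in the side crop, (415,145) and (672,217), and no side force shows. Lowering gently.

Emit:
move_arm(series=[{"grip": 0.1, "xyz": [0, 0, 2], "angular": [0, 0.001, 0]}, {"grip": 0.1, "xyz": [0, 0, 4], "angular": [0, 0.001, 0]}, {"grip": 0.1, "xyz": [0, 0, 6], "angular": [0, 0.001, 0]}, {"grip": 0.1, "xyz": [0, 0, 8], "angular": [0, 0.001, 0]}, {"grip": 0.1, "xyz": [0, 0, 9], "angular": [0, 0.001, 0]}, {"grip": 0.1, "xyz": [0, 0, 9], "angular": [0, 0.001, 0]}])

```text
time_s: 16.8
tcp_pos: [0.5231, -0.0213, 0.1633]
ee_rot: [[-0.996, 0.095, -0.0], [0.095, 0.996, -0.002], [0.0, -0.002, -1.0]]
wrist_force: [-0.4, 0.3, -3.2]
gripper_width: 0.178
gripper_force: 30.0
```

Emit:
move_arm(series=[{"grip": 0.1, "xyz": [0, 0, 1.5], "angular": [0, 0, 0]}, {"grip": 0.1, "xyz": [0, 0, 3], "angular": [0, 0, 0]}, {"grip": 0.1, "xyz": [0, 0, 4.5], "angular": [0, 0, 0]}, {"grip": 0.1, "xyz": [0, 0, 5.5], "angular": [0, 0, 0]}, {"grip": 0.1, "xyz": [0, 0, 5.5], "angular": [0, 0, 0]}, {"grip": 0.1, "xyz": [0, 0, 5.5], "angular": [0, 0, 0]}])

```text
time_s: 17.4
tcp_pos: [0.5232, -0.0213, 0.1581]
ee_rot: [[-0.996, 0.095, 0.0], [0.095, 0.996, -0.002], [-0.0, -0.002, -1.0]]
wrist_force: [-0.6, -0.2, -3.4]
gripper_width: 0.179
gripper_force: 30.0
```

Emit:
move_arm(series=[{"grip": 0.1, "xyz": [0, 0, 0.7], "angular": [0, 0, 0]}, {"grip": 0.1, "xyz": [0, 0, 1.4], "angular": [0, 0, 0]}, {"grip": 0.1, "xyz": [0, 0, 2], "angular": [0, 0, 0]}, {"grip": 0.1, "xyz": [0, 0, 2], "angular": [0, 0, 0]}])

```text
time_s: 17.8
tcp_pos: [0.5234, -0.0213, 0.1573]
ee_rot: [[-0.996, 0.094, 0.001], [0.094, 0.996, -0.002], [-0.001, -0.002, -1.0]]
wrist_force: [-4.2, -0.3, 5.8]
gripper_width: 0.179
gripper_force: 30.0
```

Seated at the predicted height with a light press. Releasing and retreating.

Emit:
move_arm(series=[{"grip": 0.22, "xyz": [0, 0, 0], "angular": [0, 0, 0]}, {"grip": 0.35, "xyz": [0, 0, 0], "angular": [0, 0, 0]}, {"grip": 0.5, "xyz": [0, 0, 0], "angular": [0, 0, 0]}, {"grip": 0.5, "xyz": [0, 0, 0], "angular": [0, 0, 0]}, {"grip": 0.5, "xyz": [0, 0, -5], "angular": [0, 0, 0]}, {"grip": 0.5, "xyz": [0, 0, -25], "angular": [0, 0, 0]}, {"grip": 0.5, "xyz": [0, 0, -60], "angular": [0, 0, 0]}, {"grip": 0.5, "xyz": [0, 0, -100], "angular": [0, 0, 0]}, {"grip": 0.5, "xyz": [0, 0, -130], "angular": [0, 0, 0]}, {"grip": 0.5, "xyz": [0, 0, -130], "angular": [0, 0, 0]}])

```text
time_s: 18.8
tcp_pos: [0.5256, -0.021, 0.2916]
ee_rot: [[-0.996, 0.094, 0.011], [0.094, 0.996, -0.0], [-0.011, 0.001, -1.0]]
wrist_force: [0.7, -0.0, 0.5]
gripper_width: 0.501
gripper_force: 0.0
```

Emit:
move_arm(series=[{"grip": 0.5, "xyz": [-10, 30, 0], "angular": [0, 0, 0]}, {"grip": 0.5, "xyz": [-20, 70, 0], "angular": [0, 0, 0]}, {"grip": 0.5, "xyz": [-30, 110, 0], "angular": [0, 0, 0]}, {"grip": 0.5, "xyz": [-40, 150, 0], "angular": [0, 0, 0]}, {"grip": 0.5, "xyz": [-40, 190, 0], "angular": [0, 0, 0]}, {"grip": 0.5, "xyz": [-40, 220, 0], "angular": [0, 0, 0]}, {"grip": 0.5, "xyz": [-40, 220, 0], "angular": [0, 0, 0]}, {"grip": 0.5, "xyz": [-40, 220, 0], "angular": [0, 0, 0]}, {"grip": 0.5, "xyz": [-40, 220, 0], "angular": [0, 0, 0]}, {"grip": 0.5, "xyz": [-40, 220, 0], "angular": [0, 0, 0]}])

```text
time_s: 19.8
tcp_pos: [0.5837, 0.193, 0.2859]
ee_rot: [[-0.995, 0.096, 0.0], [0.096, 0.995, -0.002], [-0.0, -0.002, -1.0]]
wrist_force: [-0.2, 0.5, 1.2]
gripper_width: 0.5
gripper_force: 0.0
```

Run:
```python
from station import r
import cv2
o=[]
for n,(x,y,w,h) in{"top":(310,130,180,180),"side":(195,90,180,180)}.items():
    o.append(cv2.resize(r.capture(n)["img"][y:y+h,x:x+w,::-1],(400,400),interpolation=cv2.INTER_CUBIC))
cv2.imwrite("pics/f.png",cv2.hconcat(o))
```

```text
(no output)
```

View pics/f.png

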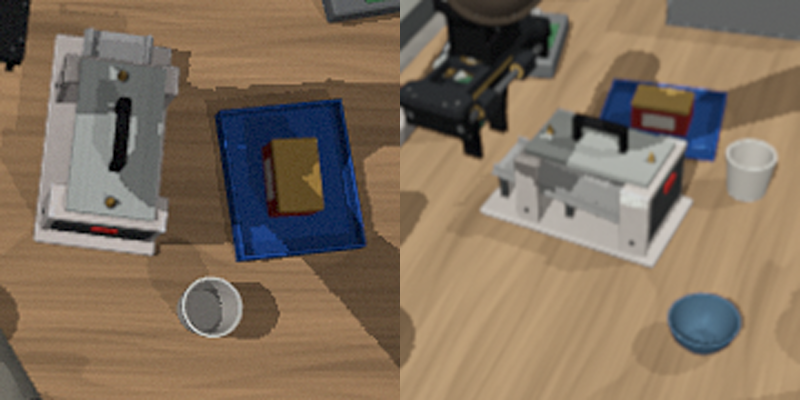

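The plate lies flush with both pins through their holes (top crop 122,75 and 110,202). The tin lies flat and central in the tray (293,175), and the cup and bowl have not moved. Handing in.

```bash
python3 -c "
from station import r
print(r.finish_job())"
```

```text
the job is handed in; nothing more can be done
None
```

The job is handed in at about 20 s; no verdict came back, but the last pictures show the tin flat in the blue tray, the cover plate flush over both pins, both let go, and the cup and bowl in place.

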